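Unlatch the tube carrier and hold its gate wide

ROBOT

A 7-joint arm with a two-finger parallel gripper is mounted at the origin on a cart in front of the work surface, level with it; the furniture and walls round the work are solid. World frame = base frame: x ahead of the robot, y to its left, z up, the work surface at z = 0. Lengths are in m, angles in rad, forces in N, time in s.
With the tool pointing down it reaches from about 0.425 to 0.95 m from the base axis. Payload 4.7 kg.
Tool frame: the origin (TCP) lies midway between the tips of the shut fingers; the grasp point (between the pads) lies 19 mm behind it; x points along the fingers, y is the direction in which the jaws open and shut, and the axes are right-handed (so a half turn about x gives the same grasp; the last joint's range is limited). The gripper opens to 87 mm and grips with 3 to 60 N. Pads are 19 mm wide; open, the fingers measure 117 mm over their backs; the gripper's body (75 mm by 190 mm) begins 51 mm behind the grasp point.
Start: joints at [-1.18, 0.469, -0.049, 1.532, 0.024, 1.141, -0.082], TCP at [0.275, 0.616, 0.223] pointing down, gripper open.
Joint ranges: [-2.59, 2.59], [-0.33, 1.99], [-1.39, 1.29], [0.1, 2.45], [-1.04, 4.18], [0.21, 1.99], [-2.66, 2.66]. Speed limits (rad/s): [2.57, 2.57, 3.14, 3.14, 3.14, 3.14, 3.14].

INTERFACE

Orientations are given as [roll, pitch, yaw] about the fixed x, y, z axes, in that order (R = Rz(yaw) Ry(pitch) Rx(roll)).
In Python, from plant import bot gives the robot as it stands.
- The arm moves only by the tool step_arm, never from a script. Its argument "increments" is a list of rows, each an object with "slide": the shift along the tool's x, y, z in m, a list of three; "twist": the turn, a rotation vector about the tool's x, y, z in degrees, a list of three; "fingers": the closure in counts, from 0 (fully open) to 255 (shut). In form: [{"slide": [x, y, z], "twist": [rx, ry, rz], "fingers": fingers}, ...]. A call has 1 to 5 rows; each row is the pose to reach, as a shift and turn from the pose measured when the call began, along the tool's axes at that moment; what a row does not reach only later rows make up. A row lasts 1/12 s, in which the tool goes at most 41.7 mm and 7.16 degrees, less where a joint would pass 70% of its speed; a pose out of reach is approached as far as the arm can. A call with a gripper value outside its range is refused whole. The fingers move at their own pace and stop on an object; "squeeze" is the grip in N (left out, the last holds). Time passes only in rows, so rows that repeat a pose let the fingers close. It gives the time, the measured TCP pose, the force and the opening at its end, in the units of the state.
- bot.get_obs(): the state, without advancing time (a new reading comes with each control period).
- bot.get_image(name): name is "scene" or "top" or "wrist"; returns the picture (400x640x3 uint8, blue, green, red); there is no depth.
- bot.camera_model(name): a dict with "intrinsics" (3x3 intrinsics, pixels), "distortion" ([k1, k2, p1, p2, k3] as OpenCV has them; the pictures are not rectified), "R" (3x3) and "t" (3): a world point X has camera coordinates R X + t. Camera axes: x right, y down, z forward; pixel columns grow to the right and rows downward; lengths in m; the calibration is good to about 2 mm. A picture is of the moment at which its call begins: read the wrist's pose just before it. camera_model takes no time and is no camera call; for the wrist camera it gives the pose at the moment of the call.
- bot.sign_off(): hands the job in, once; it reports no verdict.
The state is a dict: "clock": time; "qpos": joint angles; "qd": joint speeds; "joint_torque": joint torques, N m; "tool_pos": TCP position; "ee_rot": TCP orientation; "ft_force": force on the tool from outside, world axes, zero at the start; "ft_torque": the same for the moment, N m; "finger_gap": opening from 0.0 (shut) to 1.0 (fully open).
Only numpy, scipy, OpenCV 4.12 (cv2) and the standard library are available. Lean on these libraries where they do the work, as an engineer would, in place of code of your own. Each camera call takes 0.05 s, during which the arm holds its last target.

TASK

Open the white tube carrier so that its rack can be taken out: squeeze its first (guard) catch, the rear one, home between the fingers, then squeeze its second (bolt) catch, the front one, home in the same way. Take the gate by its upright pull, swing it out past the half-way detent until it stands about square to the carrier's front, and finish while still holding it there by the pull, because a spring would swing it back. Leave the pen and the two swab packs on the desk where they lie.

Things in the scene. Friction and masses are not known exactly. Their poses are not given: they have to be found in the camera images.
- carrier: White tube carrier fixed to the desk, 150x300 mm (x, y); a foam rack with tubes (tops 117 mm high) is inside at the back. Origin on the desk, in the closed gate's front face, 80 mm right of the hinge. Own x points into the carrier (gate faces -x), y left along the gate, z up. Gate from y +80 (hinge) to -79 mm; right of it (y -81 to -164, x -26 to 106) a block 75 mm high bears both catches.
- first_catch: Moving tab of the first (guard) catch: upright grey plate 8 mm thick in carrier x, 20 mm wide in y, height 74 to 130 mm, taken from above. Origin at the middle of its foot, at carrier (56, -119, 74) mm when not squeezed. It moves in carrier +x towards the first post. A steel bar, top at height 84 mm, runs 40 mm to -x from it.
- first_post: Fixed post of the first catch: same shape as the tab, 38 mm from it (middle to middle) in carrier +x, at carrier (94, -119, 74) mm. Tab and post are squeezed together along carrier x: 46 mm over their outer faces at the start, 32 mm when home.
- second_catch: Moving tab of the second (bolt) catch: upright grey plate 20 mm wide in carrier x, 8 mm thick in y, height 74 to 130 mm. Origin at the middle of its foot, at carrier (-8, -104, 74) mm when not squeezed. It moves in carrier -y towards the second post and draws its steel bolt (top at height 92 mm, on the tab's +y side) from in front of the gate's end.
- second_post: Fixed post of the second catch: same shape, 38 mm from its tab in carrier -y, at carrier (-8, -142, 74) mm. Squeezed along carrier y: 46 mm over the outer faces at the start, 32 mm when home.
- first_catch_travel (a joint): Travel of the first catch in m: about 0 = guarding, 0.014 = home against its stop. Needs about 3 N, stays where it is left. Until it is home it blocks the second catch.
- second_catch_travel (a joint): Travel of the second catch in m: about 0 = gate bolted, 0.014 = home, bolt clear. Needs about 3 N, stays where it is left.
- gate_travel (a joint): Gate angle in rad: 0 shut, 1.57 square to the front, stop at 1.75. It opens towards carrier -x about its upright hinge (clockwise from above). A spring pulls it shut (0.05 N m at 0, 0.2 N m at 1.57); a ball detent resists from about 0.45 to 0.9 (at most 0.4 N m in all), and past it the gate can rest on it at about 1.04; opened further, it swings back unless held. Damping 0.08 N m s.
- gate: The gate: white panel 159 mm long, 8 mm thick, height 14 to 74 mm, origin on the hinge axis, at carrier (0, 80, 14) mm. On its top edge, 85 mm from the hinge, stands its upright pull: a grey round rod 18 mm in diameter (22 mm collar at its foot), height 74 to 126 mm, taken from above; at carrier (4, -5) mm when shut.
- gate_pull_top (a point): Centre of the top of the gate's pull, height 126 mm; turns with the gate.
- gate_hinge (a point): Point on the gate's upright hinge axis at height 126 mm, at carrier (0, 80) mm.
- pen: White and black marker pen lying on the desk, 135 mm long, 17 mm thick, origin under its middle; leave alone.
- swab_a: Flat sealed swab pack, 24x178x4 mm, the one between the pen and the other pack; origin under its middle; leave alone.
- swab_b: The flat sealed swab pack nearer the robot, 24x178x4 mm; origin under its middle; leave alone.

How it is judged:
By the outcome, as a careful person would: the job done as asked, in the order asked, and still so for the second after the job is handed in, while the arm keeps its last pose, push and grip.
It also fails if it takes over 61 s, if anything falls off the work surface, if the arm or the gripper's body presses on something with over 40 N, if the wrist force passes 120 N, or if a joint passes its speed limit or range.

## Working session

There is one attempt and no reset: what is moved stays moved. The work goes in short steps, Python scripts to look and compute and a tool call to move; the robot and the scene stay as the last step left them, time stands still between calls to the robot, and variables do not carry over. Pictures are saved under pics/ and viewed, and the job is handed in when it is done.

Besides the shell and the picture viewer there is one more tool, called after "Emit:" by a JSON object that holds its "op" and its "data", one argument or row to a line. step_arm: Moves the arm, as the interface text tells. Its arguments: {"type":"object","properties":{"increments":{"type":"array"},"squeeze":{"type":"number"}},"required":["increments"]}

```bash
mkdir -p pics; ls; python3 - <<'E'
from plant import bot
import cv2,numpy as np
np.set_printoptions(precision=4,suppress=True)
o=bot.get_obs(); print(o)
for n in ("scene","top","wrist"):
    m=bot.camera_model(n); print(n,m)
    cv2.imwrite(f"pics/{n}0.png",bot.get_image(n))
E
```

```text
pics
{'clock': 0.0, 'qpos': array([-1.1799,  0.4694, -0.0486,  1.5337,  0.0241,  1.1409, -0.0823]), 'qd': array([-0.0022,  0.0005, -0.0029,  0.0017,  0.0017, -0.0014, -0.0003]), 'joint_torque': array([ -0.0005, -50.7966,  -0.0809, -23.6151,  -0.0614,   0.0378,
         0.0002]), 'tool_pos': array([0.2749, 0.6159, 0.2215]), 'ee_rot': array([-1.525 ,  1.5689, -1.9448]), 'ft_force': array([-0.3334, -0.8258,  0.1073]), 'ft_torque': array([0.0423, 0.038 , 0.0108]), 'finger_gap': 1.0023122050519333}
scene {'intrinsics': array([[466.7138,   0.    , 320.5139],
       [  0.    , 466.7138, 203.0684],
       [  0.    ,   0.    ,   1.    ]]), 'distortion': array([-0.0439,  0.    ,  0.    ,  0.    ,  0.    ]), 'R': array([[ 0.7797, -0.6259,  0.0151],
       [-0.2457, -0.3281, -0.9121],
       [ 0.5759,  0.7075, -0.4096]]), 't': array([-0.4161,  0.19  ,  0.8651])}
top {'intrinsics': array([[502.2599,   0.    , 317.0397],
       [  0.    , 502.2599, 205.4639],
       [  0.    ,   0.    ,   1.    ]]), 'distortion': array([-0.1225,  0.    ,  0.    ,  0.    ,  0.    ]), 'R': array([[ 0.0066, -1.    , -0.0031],
       [-0.9928, -0.0062, -0.1192],
       [ 0.1192,  0.0039, -0.9929]]), 't': array([-0.0306,  0.5163,  1.3015])}
wrist {'intrinsics': array([[309.3659,   0.    , 321.4709],
       [  0.    , 309.3659, 203.3206],
       [  0.    ,   0.    ,   1.    ]]), 'distortion': array([-0.0594,  0.    ,  0.    ,  0.    ,  0.    ]), 'R': array([[ 0.4072,  0.9134, -0.0015],
       [ 0.8748, -0.3895,  0.2882],
       [ 0.2626, -0.1186, -0.9576]]), 't': array([-0.6723, -0.0348,  0.3905])}
```

View pics/scene0.png

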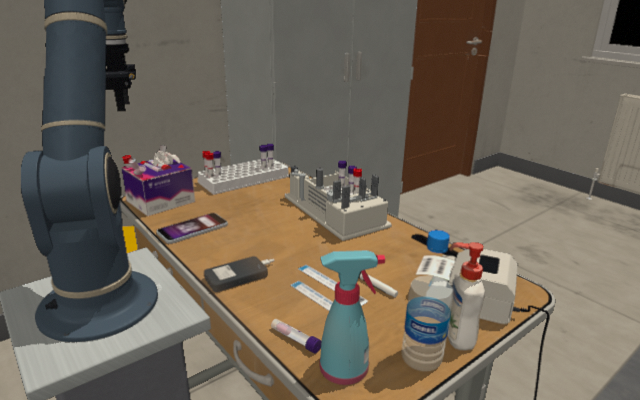

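View pics/top0.png

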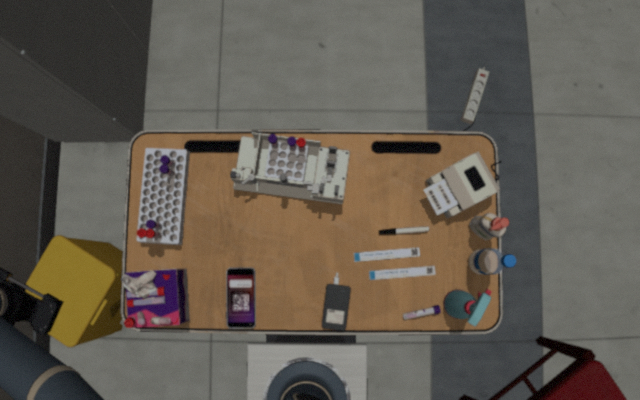

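View pics/wrist0.png

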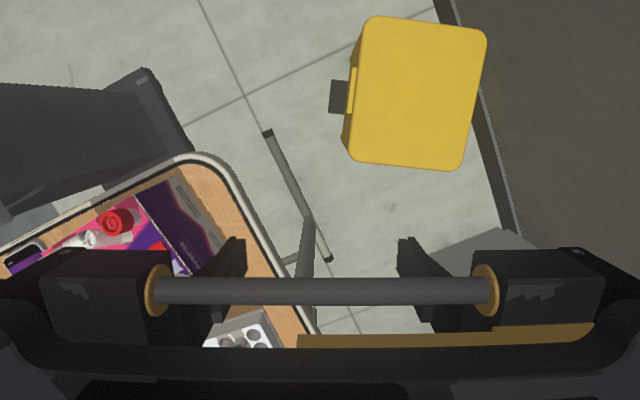

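The top view shows the carrier at about (235–350, 135–205) px, with the catch block on its right end. The pen is at (403,231) and the swab packs at (388,254) and (402,272). I'll zoom in on the carrier.

```bash
python3 - <<'E'
import cv2
a=cv2.imread("pics/top0.png")[125:215,225:360]; cv2.imwrite("pics/topz.png",cv2.resize(a,None,fx=5.8,fy=5.8,interpolation=cv2.INTER_CUBIC))
a=cv2.imread("pics/scene0.png")[150:250,275:400]; cv2.imwrite("pics/scenez.png",cv2.resize(a,None,fx=6,fy=6,interpolation=cv2.INTER_CUBIC))
E
```

```text
(no output)
```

View pics/topz.png

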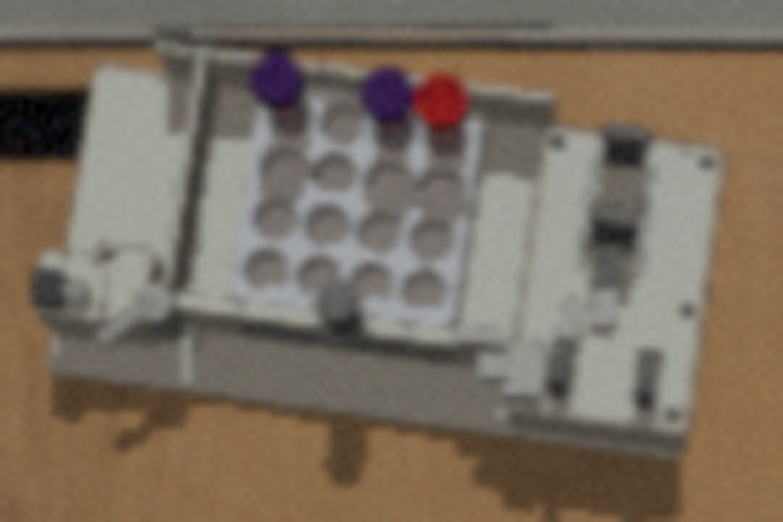

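View pics/scenez.png

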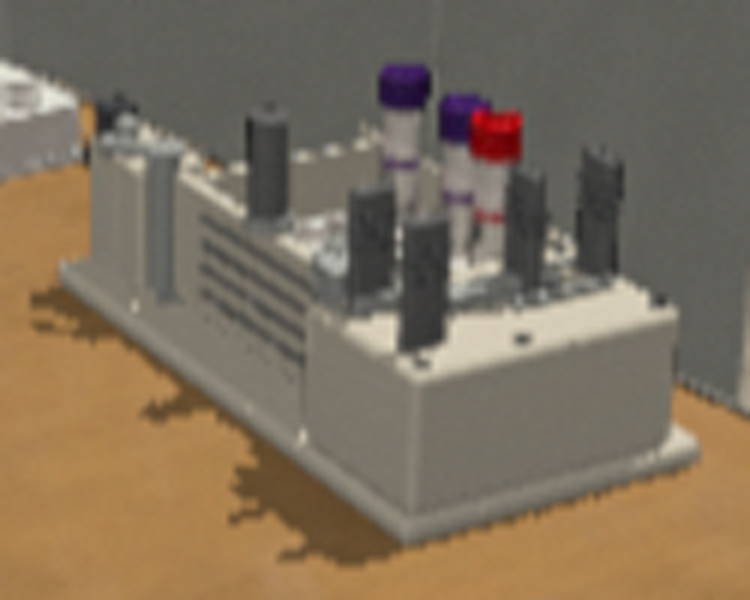

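```bash
cat > h.py <<'E'
import numpy as np,cv2
from scipy.optimize import least_squares
def proj(m,X):
    rv,_=cv2.Rodrigues(np.array(m["R"]))
    return cv2.projectPoints(np.array(X,float),rv,np.array(m["t"],float),np.array(m["intrinsics"]),np.array(m["distortion"]))[0][:,0]
def c2w(p,P):
    P=np.array(P,float).reshape(-1,3); c,s=np.cos(p[2]),np.sin(p[2])
    return np.c_[p[0]+c*P[:,0]-s*P[:,1],p[1]+s*P[:,0]+c*P[:,1],P[:,2]]
N=dict(pull=(.004,-.005,.126),t2=(-.008,-.104,.13),p2=(-.008,-.142,.13),t1=(.056,-.119,.13),p1=(.094,-.119,.13),
 cf=(-.026,-.164,.075),cb=(.106,-.164,.075))
def fit(obs,p0=(.7,.03,-.06)):
    # obs: list of (model,{name:px})
    def r(p): return np.concatenate([(proj(m,c2w(p,[N[k] for k in d]))-np.array(list(d.values()))).ravel() for m,d in obs])
    s=least_squares(r,p0,loss="soft_l1"); return s.x,r(s.x).reshape(-1,2)
E
python3 - <<'E'
from h import *
from plant import bot
np.set_printoptions(precision=4,suppress=True)
sc={k:(v[0]/6+275,v[1]/6+150) for k,v in dict(pull=(268,112),t2=(372,192),p2=(426,218),t1=(528,172),p1=(602,155),cf=(418,378),cb=(675,315)).items()}
tp={k:(v[0]/5.8+225,v[1]/5.8+125) for k,v in dict(pull=(338,297),t2=(565,345),p2=(650,355),t1=(615,222),p1=(627,130),cf=(690,425),cb=(720,152)).items()}
S,T=bot.camera_model("scene"),bot.camera_model("top")
for ob in ([(S,sc)],[(T,tp)],[(S,sc),(T,tp)]):
    p,r=fit(ob); print(p,r.round(1).tolist())
for k in N: print(k,c2w(p,[N[k]]))
o=bot.get_obs();print(o["clock"],o["tool_pos"])
from scipy.spatial.transform import Rotation as Ro
print(Ro.from_euler("xyz",o["ee_rot"]).as_matrix())
w=bot.camera_model("wrist"); R=np.array(w["R"]);print("cam",-R.T@w["t"])
E
```

```text
[ 0.5721  0.0643 -0.1292] [[-0.1, 0.7], [0.0, -0.7], [0.1, 0.2], [-0.3, -0.2], [-0.0, -0.1], [-0.6, 0.4], [1.6, -0.6]]
[ 0.5738  0.0629 -0.1205] [[-0.4, 0.2], [-0.5, 1.3], [0.1, 1.5], [0.1, -2.0], [-0.1, -0.9], [0.1, 0.7], [1.0, -2.1]]
[ 0.5726  0.0637 -0.127 ] [[0.2, 0.7], [0.4, -0.7], [0.5, 0.2], [0.1, -0.2], [0.3, -0.1], [-0.1, 0.4], [2.0, -0.7], [-0.7, 0.7], [-0.9, 2.1], [-0.3, 2.4], [-0.1, -1.1], [-0.2, -0.1], [-0.3, 1.6], [0.9, -1.1]]
pull [[0.5759 0.0582 0.126 ]]
t2 [[ 0.5515 -0.0384  0.13  ]]
p2 [[ 0.5467 -0.0761  0.13  ]]
t1 [[ 0.6131 -0.0614  0.13  ]]
p1 [[ 0.6508 -0.0662  0.13  ]]
cf [[ 0.526  -0.0957  0.075 ]]
cb [[ 0.657  -0.1124  0.075 ]]
0.15 [0.2749 0.616  0.2218]
[[-0.0006  0.4076  0.9132]
 [-0.0014  0.9132 -0.4076]
 [-1.     -0.0015  0.    ]]
cam [0.2016 0.6469 0.3831]
```

```bash
cat >> h.py <<'E'
from scipy.spatial.transform import Rotation as Ro
P0=[.5726,.0637,-.127]
def go(o,cxy,z,jaw,p=P0,mid=None):
    """slide/twist to bring TCP to carrier xy at height z, tool down, tool y along carrier angle jaw (deg)"""
    R=Ro.from_euler("xyz",o["ee_rot"])
    X=c2w(p,[[cxy[0],cxy[1],z]])[0]
    a=p[2]+np.radians(jaw); y=np.array([np.cos(a),np.sin(a),0]); x=np.array([0,0,-1.]); G=np.c_[x,y,np.cross(x,y)]
    Rr=R.inv()*Ro.from_matrix(G)
    print("t %.2f tcp %s F %s gap %.3f q %s"%(o["clock"],np.round(o["tool_pos"],4),np.round(o["ft_force"],1),o["finger_gap"],np.round(o["qpos"],2)))
    print("carrier tcp",np.round(w2c(p,o["tool_pos"]),4),"goal",X.round(4))
    print("slide",R.inv().apply(X-o["tool_pos"]).round(4),"twist",np.degrees(Rr.as_rotvec()).round(2))
def w2c(p,X):
    c,s=np.cos(p[2]),np.sin(p[2]); d=np.array(X[:2])-p[:2]
    return np.array([c*d[0]+s*d[1],-s*d[0]+c*d[1],X[2]])
E
python3 - <<'E'
from h import *
from plant import bot
go(bot.get_obs(),(.03,-.119),.25,0)
E
```

```text
t 0.15 tcp [0.2749 0.616  0.2218] F [-0.6  0.1 -0.3] gap 1.003 q [-1.18  0.47 -0.05  1.53  0.02  1.14 -0.08]
carrier tcp [-0.3652  0.5101  0.2218] goal [ 0.5873 -0.0581  0.25  ]
slide [-0.0275 -0.4883  0.56  ] twist [7.322e+01 6.000e-02 7.000e-02]
```

Emit:
{"op": "step_arm", "data": {
  "increments": [
    {"slide": [-0.028, -0.03, 0.035], "twist": [5, 0, 0], "fingers": 0},
    {"slide": [-0.028, -0.06, 0.069], "twist": [10, 0, 0], "fingers": 0},
    {"slide": [-0.028, -0.087, 0.1], "twist": [15, 0, 0], "fingers": 0},
    {"slide": [-0.028, -0.115, 0.132], "twist": [20, 0, 0], "fingers": 0},
    {"slide": [-0.028, -0.144, 0.165], "twist": [25, 0, 0], "fingers": 0}
  ],
  "squeeze": 20
}}

```text
clock: 0.57
tool_pos: [0.3603, 0.4307, 0.2499]
ee_rot: [-1.106, 1.569, -1.966]
ft_force: [1.0, 0.9, -0.3]
finger_gap: 0.999
```

```bash
python3 - <<'E'
from h import *
from plant import bot
go(bot.get_obs(),(.03,-.119),.25,0)
E
```

```text
t 0.57 tcp [0.3603 0.4307 0.2499] F [ 1.   0.9 -0.3] gap 0.999 q [-1.02  0.26  0.08  1.78 -0.02  1.11 -0.22]
carrier tcp [-0.2571  0.3372  0.2499] goal [ 0.5873 -0.0581  0.25  ]
slide [ 4.000e-04 -1.469e-01  5.186e-01] twist [48.    0.07  0.06]
```

Emit:
{"op": "step_arm", "data": {
  "increments": [
    {"slide": [0, -0.011, 0.04], "twist": [5, 0, 0], "fingers": 0},
    {"slide": [0, -0.022, 0.08], "twist": [9, 0, 0], "fingers": 0},
    {"slide": [0, -0.034, 0.12], "twist": [13, 0, 0], "fingers": 0},
    {"slide": [0, -0.045, 0.16], "twist": [17, 0, 0], "fingers": 0},
    {"slide": [0, -0.057, 0.2], "twist": [21, 0, 0], "fingers": 0}
  ]
}}

```text
clock: 0.98
tool_pos: [0.4473, 0.2414, 0.2501]
ee_rot: [-0.779, 1.57, -2.009]
ft_force: [0.8, 1.0, -0.0]
finger_gap: 1.001
```

```bash
python3 - <<'E'
from h import *
from plant import bot
go(bot.get_obs(),(.03,-.119),.25,0)
E
```

```text
t 0.98 tcp [0.4473 0.2414 0.2501] F [ 0.8  1.  -0. ] gap 1.001 q [-0.8   0.17  0.25  1.9  -0.05  1.08 -0.19]
carrier tcp [-0.1468  0.1604  0.2501] goal [ 0.5873 -0.0581  0.25  ]
slide [0.0004 0.0318 0.3292] twist [26.81  0.06  0.04]
```

Emit:
{"op": "step_arm", "data": {
  "increments": [
    {"slide": [0, 0.004, 0.04], "twist": [5, 0, 0], "fingers": 0},
    {"slide": [0, 0.008, 0.08], "twist": [9, 0, 0], "fingers": 0},
    {"slide": [0, 0.012, 0.12], "twist": [13, 0, 0], "fingers": 0},
    {"slide": [0, 0.016, 0.16], "twist": [17, 0, 0], "fingers": 0},
    {"slide": [0, 0.019, 0.2], "twist": [21, 0, 0], "fingers": 0}
  ]
}}

```text
clock: 1.4
tool_pos: [0.5324, 0.0574, 0.2504]
ee_rot: [-0.278, 1.57, -1.878]
ft_force: [0.8, -0.1, 0.5]
finger_gap: 0.998
```

```bash
python3 - <<'E'
from h import *
from plant import bot
go(bot.get_obs(),(.03,-.119),.25,0)
E
```

```text
t 1.40 tcp [0.5324 0.0574 0.2504] F [ 0.8 -0.1  0.5] gap 0.998 q [-0.55  0.22  0.43  1.85 -0.1   1.09 -0.11]
carrier tcp [-0.0391 -0.0113  0.2504] goal [ 0.5873 -0.0581  0.25  ]
slide [0.0004 0.0582 0.114 ] twist [5.62 0.04 0.01]
```

Emit:
{"op": "step_arm", "data": {
  "increments": [
    {"slide": [0, 0.02, 0.038], "twist": [3, 0, 0], "fingers": 0},
    {"slide": [0, 0.04, 0.075], "twist": [5.6, 0, 0], "fingers": 0},
    {"slide": [0, 0.058, 0.104], "twist": [5.6, 0, 0], "fingers": 0},
    {"slide": [0, 0.058, 0.114], "twist": [5.6, 0, 0], "fingers": 0},
    {"slide": [0, 0.058, 0.114], "twist": [5.6, 0, 0], "fingers": 0}
  ]
}}

```text
clock: 1.82
tool_pos: [0.5869, -0.0626, 0.2501]
ee_rot: [-0.181, 1.568, -1.885]
ft_force: [0.2, 0.7, 0.4]
finger_gap: 1.0
```

```bash
python3 - <<'E'
from h import *
from plant import bot
o=bot.get_obs()
m=bot.camera_model("wrist"); im=bot.get_image("wrist"); cv2.imwrite("pics/w1.png",im)
np.save("w1m.npy",m,allow_pickle=True)
go(o,(.082,-.119),.097,0)
print({k:proj(m,c2w(P0,[N[k]]))[0].round(1).tolist() for k in N})
E
```

```text
t 1.82 tcp [ 0.5869 -0.0626  0.2501] F [0.2 0.7 0.4] gap 1.000 q [-0.36  0.33  0.51  1.73 -0.17  1.13  0.07]
carrier tcp [ 0.0302 -0.1235  0.2501] goal [ 0.6389 -0.0647  0.097 ]
slide [ 0.1531  0.0519 -0.0053] twist [-0.37  0.18  0.03]
{'pull': [291.0, 61.3], 't2': [281.0, 175.7], 'p2': [282.7, 214.5], 't1': [349.8, 191.0], 'p1': [390.1, 190.8], 'cf': [273.7, 217.2], 'cb': [388.1, 216.5]}
```

View pics/w1.png

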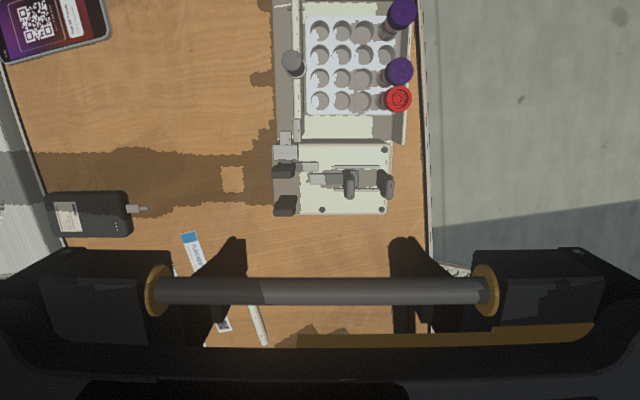

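```bash
python3 - <<'E'
import cv2
a=cv2.imread("pics/w1.png")[40:220,265:400]; cv2.imwrite("pics/w1z.png",cv2.resize(a[:,:],None,fx=5,fy=3.3*1,interpolation=cv2.INTER_CUBIC) if 0 else cv2.resize(a[90:],None,fx=5.8,fy=5.8,interpolation=cv2.INTER_CUBIC))
E
```

```text
(no output)
```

View pics/w1z.png

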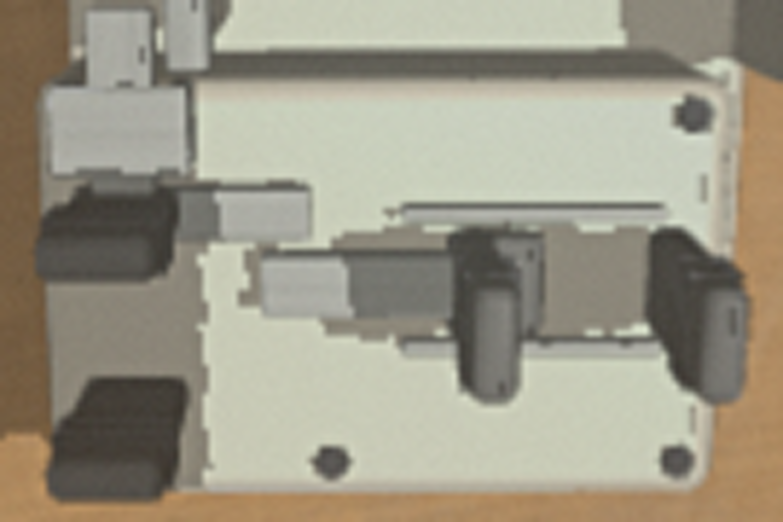

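```bash
python3 - <<'E'
from h import *
np.set_printoptions(precision=4,suppress=True)
m=np.load("w1m.npy",allow_pickle=True).item()
d=dict(t1=(350.3,188.3),p1=(390,188.3),t2=(282.2,174.5),p2=(284,211.9),cb=(386.5,213.6),pull=(290.5,58.5))
p,r=fit([(m,d)],P0);print(p,r)
for k in ("t1","p1","t2","p2","pull"): print(k,c2w(p,[N[k]])[0],c2w(P0,[N[k]])[0])
E
```

```text
[ 0.5725  0.0659 -0.1211] [[-0.0474  0.1286]
 [ 0.6712 -0.2989]
 [-0.9793 -1.0147]
 [-0.8314  0.565 ]
 [ 2.2966  0.6161]
 [ 0.0762  0.1145]]
t1 [ 0.6138 -0.059   0.13  ] [ 0.6131 -0.0614  0.13  ]
p1 [ 0.6515 -0.0636  0.13  ] [ 0.6508 -0.0662  0.13  ]
t2 [ 0.552  -0.0364  0.13  ] [ 0.5515 -0.0384  0.13  ]
p2 [ 0.5475 -0.0741  0.13  ] [ 0.5467 -0.0761  0.13  ]
pull [0.5759 0.0604 0.126 ] [0.5759 0.0582 0.126 ]
```

```bash
sed -i 's/^P0=.*/P0=[.5726,.0648,-.124]/' h.py; python3 - <<'E'
from h import *
from plant import bot
go(bot.get_obs(),(.082,-.119),.097,0)
E
```

```text
t 1.87 tcp [ 0.5866 -0.0594  0.25  ] F [ 0.9  0.9 -0.1] gap 0.999 q [-0.36  0.33  0.51  1.73 -0.17  1.13  0.07]
carrier tcp [ 0.0293 -0.1215  0.25  ] goal [ 0.6393 -0.0634  0.097 ]
slide [ 0.1529  0.0529 -0.0029] twist [-0.32  0.06  0.08]
```

Emit:
{"op": "step_arm", "data": {
  "increments": [
    {"slide": [0, 0.03, -0.003], "twist": [0, 0, 0], "fingers": 0},
    {"slide": [0.02, 0.053, -0.003], "twist": [0, 0, 0], "fingers": 0},
    {"slide": [0.05, 0.053, -0.003], "twist": [0, 0, 0], "fingers": 0},
    {"slide": [0.08, 0.053, -0.003], "twist": [0, 0, 0], "fingers": 0},
    {"slide": [0.1, 0.053, -0.003], "twist": [0, 0, 0], "fingers": 0}
  ]
}}

```text
clock: 2.28
tool_pos: [0.6377, -0.0594, 0.1467]
ee_rot: [-1.666, 1.565, 2.921]
ft_force: [-0.7, -0.0, 0.1]
finger_gap: 0.996
```

```bash
python3 - <<'E'
from h import *
from plant import bot
go(bot.get_obs(),(.082,-.119),.097,0)
E
```

```text
t 2.28 tcp [ 0.6377 -0.0594  0.1467] F [-0.7 -0.   0.1] gap 0.996 q [-0.3   0.51  0.46  1.72 -0.27  0.98  0.14]
carrier tcp [ 0.08   -0.1152  0.1467] goal [ 0.6393 -0.0634  0.097 ]
slide [0.0497 0.0023 0.0038] twist [-0.09 -0.03  0.34]
```

Emit:
{"op": "step_arm", "data": {
  "increments": [
    {"slide": [0.01, 0.002, 0.004], "twist": [0, 0, 0.3], "fingers": 0},
    {"slide": [0.03, 0.002, 0.004], "twist": [0, 0, 0.3], "fingers": 0},
    {"slide": [0.05, 0.002, 0.004], "twist": [0, 0, 0.3], "fingers": 0},
    {"slide": [0.05, 0.002, 0.004], "twist": [0, 0, 0.3], "fingers": 0},
    {"slide": [0.05, 0.002, 0.004], "twist": [0, 0, 0.3], "fingers": 0}
  ]
}}

```text
clock: 2.7
tool_pos: [0.638, -0.0608, 0.0959]
ee_rot: [-2.034, 1.567, 2.556]
ft_force: [0.2, -0.0, -0.6]
finger_gap: 0.999
```

```bash
python3 - <<'E'
from h import *
from plant import bot
go(bot.get_obs(),(.082,-.119),.097,0)
cv2.imwrite("pics/w2.png",bot.get_image("wrist"))
E
```

```text
t 2.70 tcp [ 0.638  -0.0608  0.0959] F [ 0.2 -0.  -0.6] gap 0.999 q [-0.28  0.57  0.44  1.76 -0.3   0.89  0.17]
carrier tcp [ 0.0804 -0.1166  0.0959] goal [ 0.6393 -0.0634  0.097 ]
slide [-0.0011  0.0016  0.0024] twist [ 0.08 -0.1   0.2 ]
```

View pics/w2.png

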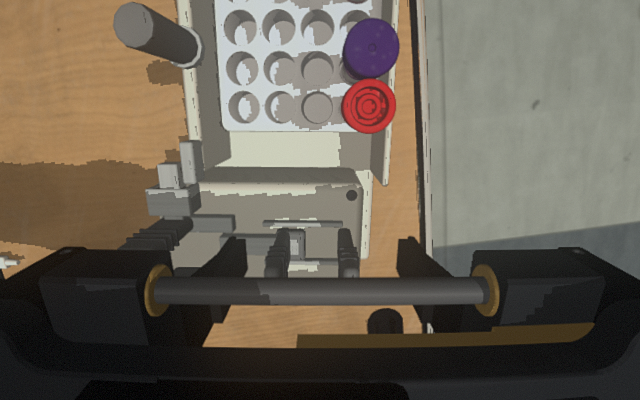

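The two fingertips (about columns 240 and 402) straddle the tab (283) and post (348), so I'll close.

Emit:
{"op": "step_arm", "data": {
  "increments": [
    {"slide": [0, 0.001, 0.002], "twist": [0, 0, 0], "fingers": 100},
    {"slide": [0, 0.001, 0.002], "twist": [0, 0, 0], "fingers": 180},
    {"slide": [0, 0.001, 0.002], "twist": [0, 0, 0], "fingers": 255},
    {"slide": [0, 0.001, 0.002], "twist": [0, 0, 0], "fingers": 255},
    {"slide": [0, 0.001, 0.002], "twist": [0, 0, 0], "fingers": 255}
  ],
  "squeeze": 20
}}

```text
clock: 3.17
tool_pos: [0.64, -0.0638, 0.0977]
ee_rot: [3.09, 1.569, 1.396]
ft_force: [0.3, 0.7, -0.5]
finger_gap: 0.706
```

Emit:
{"op": "step_arm", "data": {
  "increments": [
    {"slide": [0, 0, 0], "twist": [0, 0, 0], "fingers": 255},
    {"slide": [0, 0, 0], "twist": [0, 0, 0], "fingers": 255},
    {"slide": [0, 0, 0], "twist": [0, 0, 0], "fingers": 255},
    {"slide": [0, 0, 0], "twist": [0, 0, 0], "fingers": 255},
    {"slide": [0, 0, 0], "twist": [0, 0, 0], "fingers": 255}
  ],
  "squeeze": 20
}}

```text
clock: 3.58
tool_pos: [0.6398, -0.0638, 0.0976]
ee_rot: [-2.879, 1.569, 1.71]
ft_force: [-2.0, -1.1, 0.6]
finger_gap: 0.358
```

Emit:
{"op": "step_arm", "data": {
  "increments": [
    {"slide": [0, 0, 0], "twist": [0, 0, 0], "fingers": 255},
    {"slide": [0, 0, 0], "twist": [0, 0, 0], "fingers": 255},
    {"slide": [0, 0, 0], "twist": [0, 0, 0], "fingers": 255},
    {"slide": [0, 0, 0], "twist": [0, 0, 0], "fingers": 255},
    {"slide": [0, 0, 0], "twist": [0, 0, 0], "fingers": 255}
  ],
  "squeeze": 25
}}

```text
clock: 4.0
tool_pos: [0.6398, -0.0639, 0.0976]
ee_rot: [-2.895, 1.569, 1.693]
ft_force: [-1.0, 0.8, 0.6]
finger_gap: 0.363
```

```bash
python3 - <<'E'
from h import *
from plant import bot
go(bot.get_obs(),(.082,-.119),.097,0)
cv2.imwrite("pics/w3.png",bot.get_image("wrist"))
E
```

```text
t 4.00 tcp [ 0.6398 -0.0639  0.0976] F [-1.   0.8  0.6] gap 0.363 q [-0.27  0.57  0.44  1.75 -0.3   0.89  0.17]
carrier tcp [ 0.0826 -0.1194  0.0976] goal [ 0.6393 -0.0634  0.097 ]
slide [ 0.0006 -0.0006 -0.0004] twist [ 0.02 -0.1   0.03]
```

View pics/w3.png

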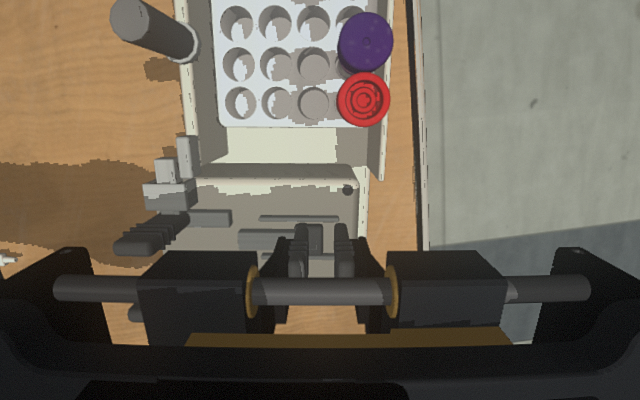

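Gap is 0.363, about 31.6 mm, so the first catch is home: the tab (300,250) now stands close to its post (345,250). I'll open and rise.

Emit:
{"op": "step_arm", "data": {
  "increments": [
    {"slide": [0, 0, 0], "twist": [0, 0, 0], "fingers": 0},
    {"slide": [0, 0, 0], "twist": [0, 0, 0], "fingers": 0},
    {"slide": [0, 0, 0], "twist": [0, 0, 0], "fingers": 0},
    {"slide": [0, 0, 0], "twist": [0, 0, 0], "fingers": 0},
    {"slide": [0, 0, 0], "twist": [0, 0, 0], "fingers": 0}
  ]
}}

```text
clock: 4.47
tool_pos: [0.6402, -0.0639, 0.0977]
ee_rot: [2.921, 1.569, 1.226]
ft_force: [1.5, -1.5, 0.7]
finger_gap: 0.652
```

Emit:
{"op": "step_arm", "data": {
  "increments": [
    {"slide": [-0.01, 0, 0], "twist": [0, 0, 0], "fingers": 0},
    {"slide": [-0.03, 0, 0], "twist": [0, 0, 0], "fingers": 0},
    {"slide": [-0.06, 0, 0], "twist": [0, 0, 0], "fingers": 0},
    {"slide": [-0.08, 0, 0], "twist": [0, 0, 0], "fingers": 0},
    {"slide": [-0.09, 0, 0], "twist": [0, 0, 0], "fingers": 0}
  ]
}}

```text
clock: 4.88
tool_pos: [0.6419, -0.0646, 0.1917]
ee_rot: [1.903, 1.564, 0.208]
ft_force: [0.5, -0.0, 0.8]
finger_gap: 0.973
```

```bash
python3 - <<'E'
from h import *
from plant import bot
o=bot.get_obs()
m=bot.camera_model("wrist"); im=bot.get_image("wrist"); cv2.imwrite("pics/w4.png",im)
go(o,(-.008,-.130),.18,-90)
E
```

```text
t 4.88 tcp [ 0.6419 -0.0646  0.1917] F [ 0.5 -0.   0.8] gap 0.973 q [-0.31  0.47  0.48  1.67 -0.25  1.05  0.13]
carrier tcp [ 0.0848 -0.1198  0.1917] goal [ 0.5486 -0.0632  0.18  ]
slide [ 0.0111 -0.0929  0.0102] twist [90.01 -0.38 -0.19]
```

View pics/w4.png

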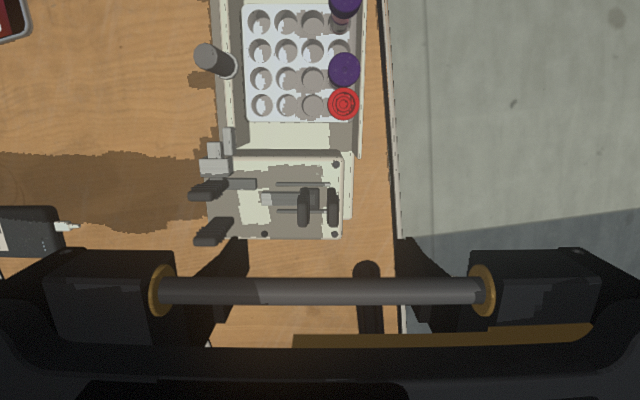

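The first tab (303,207) stayed next to its post (333,207). Next I turn 90° and move over the second catch.

Emit:
{"op": "step_arm", "data": {
  "increments": [
    {"slide": [0.004, -0.02, 0.003], "twist": [7, 0, 0], "fingers": 0},
    {"slide": [0.008, -0.04, 0.005], "twist": [14, 0, 0], "fingers": 0},
    {"slide": [0.011, -0.06, 0.007], "twist": [21, 0, 0], "fingers": 0},
    {"slide": [0.011, -0.08, 0.01], "twist": [28, 0, 0], "fingers": 0},
    {"slide": [0.011, -0.093, 0.01], "twist": [35, 0, 0], "fingers": 0}
  ]
}}

```text
clock: 5.35
tool_pos: [0.546, -0.0634, 0.1793]
ee_rot: [2.711, 1.566, 0.398]
ft_force: [0.6, -0.2, -0.1]
finger_gap: 1.001
```

Emit:
{"op": "step_arm", "data": {
  "increments": [
    {"slide": [0, 0, 0], "twist": [7, 0, 0], "fingers": 0},
    {"slide": [0, 0, 0], "twist": [14, 0, 0], "fingers": 0},
    {"slide": [0, 0, 0], "twist": [21, 0, 0], "fingers": 0},
    {"slide": [0, 0, 0], "twist": [28, 0, 0], "fingers": 0},
    {"slide": [0, 0, 0], "twist": [35, 0, 0], "fingers": 0}
  ]
}}

```text
clock: 5.77
tool_pos: [0.5453, -0.0631, 0.1786]
ee_rot: [-2.778, 1.567, 0.576]
ft_force: [-0.4, -0.1, -0.5]
finger_gap: 1.001
```

```bash
python3 - <<'E'
from h import *
from plant import bot
o=bot.get_obs()
go(o,(-.008,-.130),.14,-90)
E
```

```text
t 5.77 tcp [ 0.5453 -0.0631  0.1786] F [-0.4 -0.1 -0.5] gap 1.001 q [-0.58  0.38  0.8   1.92 -0.33  0.97 -0.99]
carrier tcp [-0.0113 -0.1303  0.1786] goal [ 0.5486 -0.0632  0.14  ]
slide [ 0.0386  0.0008 -0.0031] twist [19.26 -0.18  0.11]
```

Emit:
{"op": "step_arm", "data": {
  "increments": [
    {"slide": [0, 0.001, -0.003], "twist": [7, 0, 0], "fingers": 0},
    {"slide": [0, 0.001, -0.003], "twist": [14, 0, 0], "fingers": 0},
    {"slide": [0.01, 0.001, -0.003], "twist": [19.3, 0, 0], "fingers": 0},
    {"slide": [0.025, 0.001, -0.003], "twist": [19.3, 0, 0], "fingers": 0},
    {"slide": [0.038, 0.001, -0.003], "twist": [19.3, 0, 0], "fingers": 0}
  ]
}}

```text
clock: 6.18
tool_pos: [0.548, -0.063, 0.1392]
ee_rot: [-2.322, 1.568, 0.696]
ft_force: [-0.6, -0.3, 0.2]
finger_gap: 1.004
```

```bash
python3 - <<'E'
from h import *
from plant import bot
o=bot.get_obs()
go(o,(-.008,-.130),.098,-90)
cv2.imwrite("pics/w5.png",bot.get_image("wrist"))
E
```

```text
t 6.18 tcp [ 0.548  -0.063   0.1392] F [-0.6 -0.3  0.2] gap 1.004 q [-0.6   0.46  0.84  1.95 -0.44  0.91 -1.23]
carrier tcp [-0.0086 -0.1299  0.1392] goal [ 0.5486 -0.0632  0.098 ]
slide [ 0.0412  0.0002 -0.0005] twist [-0.   -0.1   0.11]
```

View pics/w5.png

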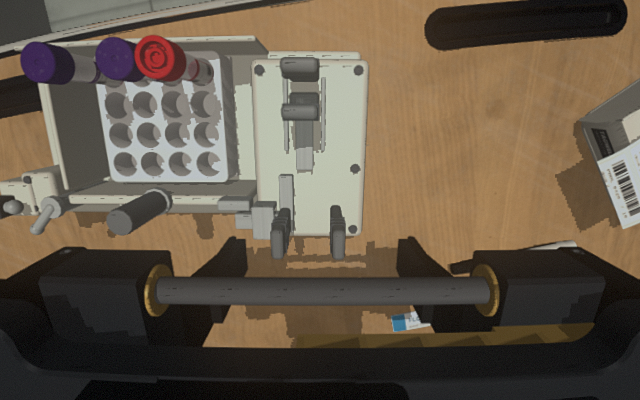

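The second tab (283,240) and its post (338,240) lie between the open fingertips (235 and 405). I'll descend and close.

Emit:
{"op": "step_arm", "data": {
  "increments": [
    {"slide": [0.02, 0, 0], "twist": [0, 0, 0], "fingers": 0},
    {"slide": [0.041, 0, 0], "twist": [0, 0, 0], "fingers": 0},
    {"slide": [0.041, 0, 0], "twist": [0, 0, 0], "fingers": 60},
    {"slide": [0.041, 0, 0], "twist": [0, 0, 0], "fingers": 150},
    {"slide": [0.041, 0, 0], "twist": [0, 0, 0], "fingers": 255}
  ],
  "squeeze": 20
}}

```text
clock: 6.65
tool_pos: [0.5466, -0.063, 0.0966]
ee_rot: [-0.571, 1.569, 2.447]
ft_force: [1.0, 0.4, 0.3]
finger_gap: 0.85
```

Emit:
{"op": "step_arm", "data": {
  "increments": [
    {"slide": [0, 0, 0], "twist": [0, 0, 0], "fingers": 255},
    {"slide": [0, 0, 0], "twist": [0, 0, 0], "fingers": 255},
    {"slide": [0, 0, 0], "twist": [0, 0, 0], "fingers": 255},
    {"slide": [0, 0, 0], "twist": [0, 0, 0], "fingers": 255},
    {"slide": [0, 0, 0], "twist": [0, 0, 0], "fingers": 255}
  ],
  "squeeze": 20
}}

```text
clock: 7.07
tool_pos: [0.5474, -0.0621, 0.0972]
ee_rot: [-1.394, 1.568, 1.625]
ft_force: [0.4, 2.5, 2.0]
finger_gap: 0.478
```

Emit:
{"op": "step_arm", "data": {
  "increments": [
    {"slide": [0, 0, 0], "twist": [0, 0, 0], "fingers": 255},
    {"slide": [0, 0, 0], "twist": [0, 0, 0], "fingers": 255},
    {"slide": [0, 0, 0], "twist": [0, 0, 0], "fingers": 255},
    {"slide": [0, 0, 0], "twist": [0, 0, 0], "fingers": 255},
    {"slide": [0, 0, 0], "twist": [0, 0, 0], "fingers": 255}
  ],
  "squeeze": 25
}}

```text
clock: 7.48
tool_pos: [0.5475, -0.0615, 0.0972]
ee_rot: [-1.389, 1.567, 1.63]
ft_force: [1.2, 4.0, 1.1]
finger_gap: 0.357
```

```bash
python3 - <<'E'
from h import *
from plant import bot
o=bot.get_obs()
go(o,(-.008,-.130),.098,-90)
cv2.imwrite("pics/w6.png",bot.get_image("wrist"))
E
```

```text
t 7.48 tcp [ 0.5475 -0.0615  0.0972] F [1.2 4.  1.1] gap 0.357 q [-0.55  0.52  0.79  1.99 -0.5   0.84 -1.18]
carrier tcp [-0.0093 -0.1284  0.0972] goal [ 0.5486 -0.0632  0.098 ]
slide [-0.0008  0.0016 -0.0013] twist [0.05 0.04 0.2 ]
```

View pics/w6.png

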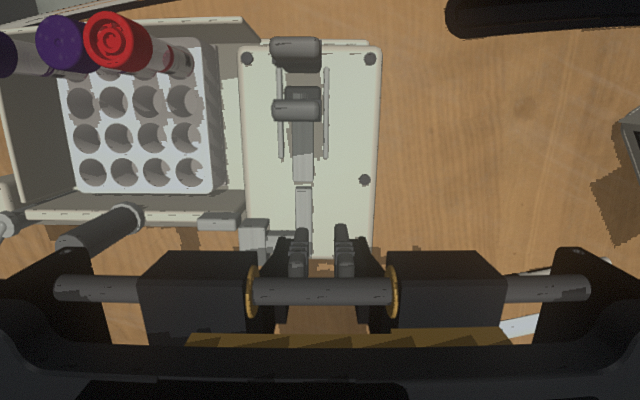

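Gap is 0.357, about 31 mm, so the second catch is home, and the bolt is drawn back from the gate's end. I'll release and rise.

Emit:
{"op": "step_arm", "data": {
  "increments": [
    {"slide": [0, 0, 0], "twist": [0, 0, 0], "fingers": 0},
    {"slide": [0, 0, 0], "twist": [0, 0, 0], "fingers": 0},
    {"slide": [0, 0, 0], "twist": [0, 0, 0], "fingers": 0},
    {"slide": [0, 0, 0], "twist": [0, 0, 0], "fingers": 0},
    {"slide": [0, 0, 0], "twist": [0, 0, 0], "fingers": 0}
  ]
}}

```text
clock: 7.95
tool_pos: [0.5472, -0.0623, 0.0971]
ee_rot: [-1.243, 1.568, 1.774]
ft_force: [-0.2, -1.0, 0.0]
finger_gap: 0.648
```

Emit:
{"op": "step_arm", "data": {
  "increments": [
    {"slide": [-0.01, 0, 0], "twist": [0, 0, 0], "fingers": 0},
    {"slide": [-0.03, 0, 0], "twist": [0, 0, 0], "fingers": 0},
    {"slide": [-0.06, 0, 0], "twist": [0, 0, 0], "fingers": 0},
    {"slide": [-0.08, 0, 0], "twist": [0, 0, 0], "fingers": 0},
    {"slide": [-0.09, 0, 0], "twist": [0, 0, 0], "fingers": 0}
  ]
}}

```text
clock: 8.37
tool_pos: [0.5486, -0.0636, 0.1903]
ee_rot: [-2.534, 1.566, 0.483]
ft_force: [0.0, 0.2, -0.8]
finger_gap: 0.976
```

```bash
python3 - <<'E'
from h import *
from plant import bot
o=bot.get_obs()
m=bot.camera_model("wrist");cv2.imwrite("pics/w7.png",bot.get_image("wrist"))
go(o,(.004,-.005),.18,0)
print({k:proj(m,c2w(P0,[N[k]]))[0].round(1).tolist() for k in N})
E
```

```text
t 8.37 tcp [ 0.5486 -0.0636  0.1903] F [ 0.   0.2 -0.8] gap 0.976 q [-0.64  0.4   0.89  1.9  -0.37  1.01 -1.28]
carrier tcp [-0.0079 -0.1304  0.1903] goal [0.576  0.0593 0.18  ]
slide [ 0.0107 -0.1253 -0.0118] twist [-9.003e+01 -3.000e-01 -5.000e-02]
{'pull': [157.8, 201.8], 't2': [284.7, 218.5], 'p2': [334.7, 218.6], 't1': [303.1, 132.5], 'p1': [302.2, 75.2], 'cf': [355.5, 217.3], 'cb': [360.0, 67.7]}
```

View pics/w7.png

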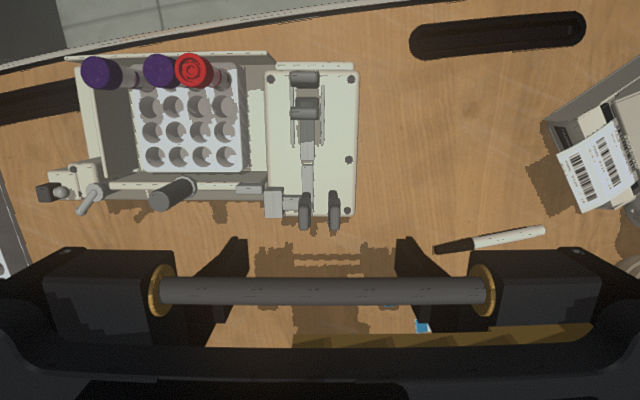

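Both catches stand home. The pull top is near (162,201) px and the pen is untouched. I'll turn back and go above the pull.

Emit:
{"op": "step_arm", "data": {
  "increments": [
    {"slide": [0, -0.025, -0.002], "twist": [-7, 0, 0], "fingers": 0},
    {"slide": [0, -0.05, -0.004], "twist": [-14, 0, 0], "fingers": 0},
    {"slide": [0, -0.075, -0.007], "twist": [-21, 0, 0], "fingers": 0},
    {"slide": [0, -0.1, -0.01], "twist": [-28, 0, 0], "fingers": 0},
    {"slide": [0, -0.125, -0.012], "twist": [-35, 0, 0], "fingers": 0}
  ]
}}

```text
clock: 8.83
tool_pos: [0.5761, 0.0602, 0.1905]
ee_rot: [-3.123, 1.566, 0.511]
ft_force: [-0.4, 1.0, -0.7]
finger_gap: 1.0
```

Emit:
{"op": "step_arm", "data": {
  "increments": [
    {"slide": [0, 0, 0], "twist": [-7, 0, 0], "fingers": 0},
    {"slide": [0, 0, 0], "twist": [-14, 0, 0], "fingers": 0},
    {"slide": [0, 0, 0], "twist": [-21, 0, 0], "fingers": 0},
    {"slide": [0, 0, 0], "twist": [-28, 0, 0], "fingers": 0},
    {"slide": [0, 0, 0], "twist": [-35, 0, 0], "fingers": 0}
  ]
}}

```text
clock: 9.25
tool_pos: [0.5753, 0.0602, 0.1894]
ee_rot: [2.707, 1.568, 0.676]
ft_force: [0.5, 0.1, -0.1]
finger_gap: 1.003
```

```bash
python3 - <<'E'
from h import *
from plant import bot
o=bot.get_obs()
go(o,(.004,-.005),.18,0)
E
```

```text
t 9.25 tcp [0.5753 0.0602 0.1894] F [ 0.5  0.1 -0.1] gap 1.003 q [-0.61  0.37  0.56  1.83 -0.23  1.   -0.41]
carrier tcp [ 0.0033 -0.0042  0.1894] goal [0.576  0.0593 0.18  ]
slide [0.0094 0.0009 0.0005] twist [-19.31  -0.13  -0.09]
```

Emit:
{"op": "step_arm", "data": {
  "increments": [
    {"slide": [0, 0.001, 0.001], "twist": [-7, 0, 0], "fingers": 0},
    {"slide": [0, 0.001, 0.001], "twist": [-14, 0, 0], "fingers": 0},
    {"slide": [0, 0.001, 0.001], "twist": [-19.3, 0, 0], "fingers": 0},
    {"slide": [0, 0.001, 0.001], "twist": [-19.3, 0, 0], "fingers": 0},
    {"slide": [0, 0.001, 0.001], "twist": [-19.3, 0, 0], "fingers": 0}
  ]
}}

```text
clock: 9.67
tool_pos: [0.5752, 0.0586, 0.1886]
ee_rot: [2.834, 1.569, 1.136]
ft_force: [0.4, -0.1, -1.3]
finger_gap: 1.001
```

```bash
python3 - <<'E'
from h import *
from plant import bot
o=bot.get_obs()
m=bot.camera_model("wrist");im=bot.get_image("wrist");cv2.imwrite("pics/w8.png",im)
go(o,(.004,-.005),.098,0)
print({k:proj(m,c2w(P0,[N[k]]))[0].round(1).tolist() for k in N})
E
```

```text
t 9.67 tcp [0.5752 0.0586 0.1886] F [ 0.4 -0.1 -1.3] gap 1.001 q [-0.55  0.36  0.48  1.83 -0.2   0.99 -0.11]
carrier tcp [ 0.0034 -0.0058  0.1886] goal [0.576  0.0593 0.098 ]
slide [ 0.0906  0.0006 -0.0007] twist [-0.17 -0.1  -0.03]
{'pull': [323.2, 215.2], 't2': [309.2, 326.7], 'p2': [309.9, 361.7], 't1': [383.1, 340.4], 'p1': [426.2, 339.7], 'cf': [295.3, 339.0], 'cb': [416.7, 337.9]}
```

View pics/w8.png

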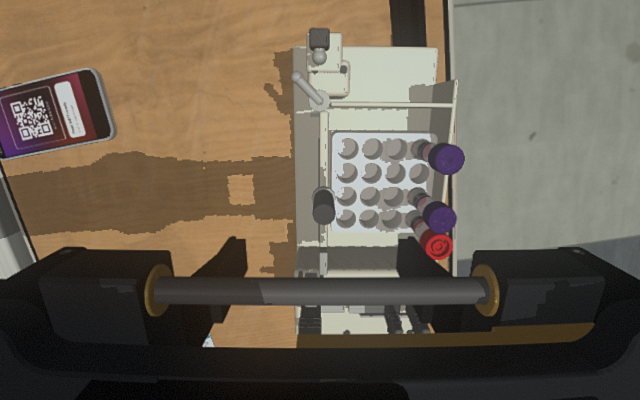

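The pull top (323,215) matches the prediction. I'll part-close the fingers and descend to z≈0.092.

Emit:
{"op": "step_arm", "data": {
  "increments": [
    {"slide": [0, 0.001, -0.001], "twist": [0, 0, 0], "fingers": 110},
    {"slide": [0.02, 0.001, -0.001], "twist": [0, 0, 0], "fingers": 110},
    {"slide": [0.04, 0.001, -0.001], "twist": [0, 0, 0], "fingers": 110},
    {"slide": [0.05, 0.001, -0.001], "twist": [0, 0, 0], "fingers": 110},
    {"slide": [0.05, 0.001, -0.001], "twist": [0, 0, 0], "fingers": 110}
  ],
  "squeeze": 25
}}

```text
clock: 10.13
tool_pos: [0.5747, 0.0597, 0.1363]
ee_rot: [-1.488, 1.567, 3.097]
ft_force: [-0.1, 0.1, -0.6]
finger_gap: 0.708
```

```bash
python3 - <<'E'
from h import *
from plant import bot
o=bot.get_obs()
im=bot.get_image("wrist");cv2.imwrite("pics/w9.png",im)
go(o,(.004,-.005),.092,0)
E
```

```text
t 10.13 tcp [0.5747 0.0597 0.1363] F [-0.1  0.1 -0.6] gap 0.708 q [-0.53  0.43  0.46  1.88 -0.24  0.89 -0.08]
carrier tcp [ 0.0027 -0.0048  0.1363] goal [0.576  0.0593 0.092 ]
slide [0.0443 0.0014 0.0002] twist [-0.18  0.02  0.23]
```

View pics/w9.png

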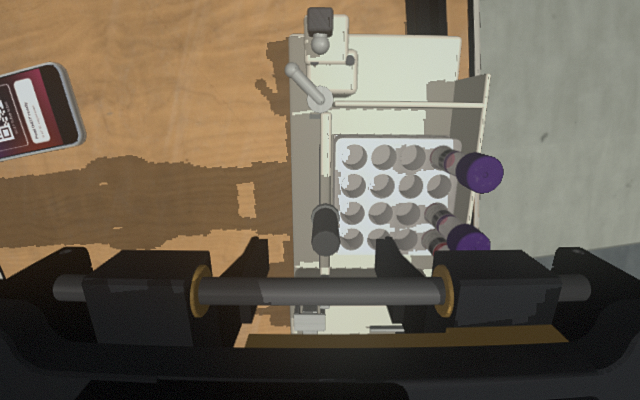

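The pull (325,240) is centred between the fingertips (262 and 385).

Emit:
{"op": "step_arm", "data": {
  "increments": [
    {"slide": [0.015, 0.001, 0], "twist": [0, 0, 0], "fingers": 110},
    {"slide": [0.03, 0.001, 0], "twist": [0, 0, 0], "fingers": 110},
    {"slide": [0.044, 0.001, 0], "twist": [0, 0, 0], "fingers": 110},
    {"slide": [0.044, 0.001, 0], "twist": [0, 0, 0], "fingers": 180},
    {"slide": [0.044, 0.001, 0], "twist": [0, 0, 0], "fingers": 255}
  ],
  "squeeze": 25
}}

```text
clock: 10.6
tool_pos: [0.5772, 0.0595, 0.0943]
ee_rot: [-1.922, 1.57, 2.663]
ft_force: [0.5, 1.2, 0.2]
finger_gap: 0.491
```

Emit:
{"op": "step_arm", "data": {
  "increments": [
    {"slide": [0, 0, 0], "twist": [0, 0, 0], "fingers": 255},
    {"slide": [0, 0, 0], "twist": [0, 0, 0], "fingers": 255},
    {"slide": [0, 0, 0], "twist": [0, 0, 0], "fingers": 255},
    {"slide": [0, 0, 0], "twist": [0, 0, 0], "fingers": 255},
    {"slide": [0, 0, 0], "twist": [0, 0, 0], "fingers": 255}
  ]
}}

```text
clock: 11.02
tool_pos: [0.5774, 0.0596, 0.0952]
ee_rot: [-2.614, 1.57, 1.971]
ft_force: [-1.5, 0.1, 3.6]
finger_gap: 0.2
```

Emit:
{"op": "step_arm", "data": {
  "increments": [
    {"slide": [0, 0, 0], "twist": [0, 0, 0], "fingers": 255},
    {"slide": [0, 0, 0], "twist": [0, 0, 0], "fingers": 255},
    {"slide": [0, 0, 0], "twist": [0, 0, 0], "fingers": 255},
    {"slide": [0, 0, 0], "twist": [0, 0, 0], "fingers": 255},
    {"slide": [0, 0, 0], "twist": [0, 0, 0], "fingers": 255}
  ]
}}

```text
clock: 11.43
tool_pos: [0.5773, 0.0597, 0.0952]
ee_rot: [-2.498, 1.569, 2.087]
ft_force: [-1.1, -0.3, 1.9]
finger_gap: 0.198
```

```bash
python3 - <<'E'
from h import *
from plant import bot
o=bot.get_obs()
go(o,(.004,-.005),.092,0)
E
```

```text
t 11.43 tcp [0.5773 0.0597 0.0952] F [-1.1 -0.3  1.9] gap 0.198 q [-0.5   0.48  0.44  1.91 -0.28  0.81 -0.05]
carrier tcp [ 0.0053 -0.0045  0.0952] goal [0.576  0.0593 0.092 ]
slide [ 0.0032 -0.0013  0.0005] twist [-0.2  -0.06  0.04]
```

Gripped (17 mm across the rod). Next I compute the arc rows about the hinge.

```bash
cat >> h.py <<'E'
V0=np.array([.0045,-.0850])
def arc(o,ths,p=P0,z=.095):
    R=Ro.from_euler("xyz",o["ee_rot"]); c=w2c(p,o["tool_pos"])
    v=c[:2]-[0,.08]; th=np.degrees(np.arctan2(V0[1],V0[0])-np.arctan2(v[1],v[0]))
    print("t %.2f theta %.1f r %.4f z %.4f F %s T %s gap %.3f q %s"%(o["clock"],th,np.hypot(*v),c[2],np.round(o["ft_force"],1),np.round(o["ft_torque"],2),o["finger_gap"],np.round(o["qpos"],2)))
    for t in ths:
        a=-np.radians(t); r=np.array([[np.cos(a),-np.sin(a)],[np.sin(a),np.cos(a)]])@V0
        X=c2w(p,[[r[0],.08+r[1],z]])[0]
        b=p[2]+a; y=np.array([np.cos(b),np.sin(b),0]); x=np.array([0,0,-1.]); G=np.c_[x,y,np.cross(x,y)]
        print(t,R.inv().apply(X-o["tool_pos"]).round(3),np.degrees((R.inv()*Ro.from_matrix(G)).as_rotvec()).round(1))
E
python3 - <<'E'
from h import *
from plant import bot
arc(bot.get_obs(),[4,8,12,16,20])
E
```

```text
t 11.43 theta -0.6 r 0.0847 z 0.0952 F [-1.1 -0.3  1.9] T [-0.13  0.31 -0.  ] gap 0.198 q [-0.5   0.48  0.44  1.91 -0.28  0.81 -0.05]
4 [ 0.    -0.007  0.001] [ 3.8 -0.1  0. ]
8 [ 0.    -0.013  0.   ] [ 7.8 -0.1  0. ]
12 [ 0.    -0.019 -0.   ] [11.8 -0.1  0.1]
16 [ 0.    -0.024 -0.001] [15.8 -0.1  0.1]
20 [ 0.    -0.03  -0.003] [19.8 -0.1  0.1]
```

Emit:
{"op": "step_arm", "data": {
  "increments": [
    {"slide": [0, -0.007, 0.001], "twist": [3.8, 0, 0], "fingers": 255},
    {"slide": [0, -0.013, 0], "twist": [7.8, 0, 0], "fingers": 255},
    {"slide": [0, -0.019, 0], "twist": [11.8, 0, 0], "fingers": 255},
    {"slide": [0, -0.024, -0.001], "twist": [15.8, 0, 0], "fingers": 255},
    {"slide": [0, -0.03, -0.003], "twist": [19.8, 0, 0], "fingers": 255}
  ],
  "squeeze": 30
}}

```text
clock: 11.85
tool_pos: [0.5488, 0.067, 0.0953]
ee_rot: [2.755, 1.569, 0.708]
ft_force: [2.0, 1.4, -0.8]
finger_gap: 0.195
```

```bash
python3 - <<'E'
from h import *
from plant import bot
arc(bot.get_obs(),[24,28,32,36,40])
E
```

```text
t 11.85 theta 19.5 r 0.0842 z 0.0953 F [ 2.   1.4 -0.8] T [ 0.08 -0.32 -0.01] gap 0.195 q [-0.61  0.46  0.53  1.97 -0.32  0.79 -0.36]
24 [ 0.    -0.007  0.001] [ 3.8 -0.1 -0. ]
28 [ 0.    -0.013  0.001] [ 7.8 -0.1 -0. ]
32 [ 0.    -0.018  0.   ] [11.8 -0.1 -0. ]
36 [ 0.    -0.024 -0.001] [15.8 -0.1 -0. ]
40 [ 0.    -0.03  -0.003] [19.8 -0.1 -0. ]
```

Emit:
{"op": "step_arm", "data": {
  "increments": [
    {"slide": [0, -0.007, 0.001], "twist": [3.8, 0, 0], "fingers": 255},
    {"slide": [0, -0.013, 0.001], "twist": [7.8, 0, 0], "fingers": 255},
    {"slide": [0, -0.018, 0], "twist": [11.8, 0, 0], "fingers": 255},
    {"slide": [0, -0.024, -0.001], "twist": [15.8, 0, 0], "fingers": 255},
    {"slide": [0, -0.03, -0.003], "twist": [19.8, 0, 0], "fingers": 255}
  ]
}}

```text
clock: 12.27
tool_pos: [0.525, 0.0828, 0.0952]
ee_rot: [2.344, 1.565, -0.052]
ft_force: [2.9, -1.1, -3.6]
finger_gap: 0.198
```

```bash
python3 - <<'E'
from h import *
from plant import bot
arc(bot.get_obs(),[44,48,52,56,60])
E
```

```text
t 12.27 theta 39.0 r 0.0841 z 0.0952 F [ 2.9 -1.1 -3.6] T [-0.19 -0.41  0.23] gap 0.198 q [-0.73  0.44  0.63  2.03 -0.37  0.77 -0.7 ]
44 [ 0.    -0.007  0.001] [ 3.9 -0.2 -0.2]
48 [ 0.    -0.013  0.001] [ 7.9 -0.3 -0.2]
52 [ 0.    -0.019  0.   ] [11.9 -0.3 -0.2]
56 [ 0.    -0.025 -0.001] [15.9 -0.3 -0.2]
60 [ 0.    -0.031 -0.002] [19.9 -0.3 -0.2]
```

Emit:
{"op": "step_arm", "data": {
  "increments": [
    {"slide": [0, -0.007, 0.001], "twist": [3.9, -0.2, -0.2], "fingers": 255},
    {"slide": [0, -0.013, 0.001], "twist": [7.9, -0.2, -0.2], "fingers": 255},
    {"slide": [0, -0.019, 0], "twist": [11.9, -0.2, -0.2], "fingers": 255},
    {"slide": [0, -0.025, -0.001], "twist": [15.9, -0.2, -0.2], "fingers": 255},
    {"slide": [0, -0.031, -0.002], "twist": [19.9, -0.2, -0.2], "fingers": 255}
  ]
}}

```text
clock: 12.68
tool_pos: [0.5068, 0.1076, 0.0953]
ee_rot: [2.924, 1.566, 0.178]
ft_force: [4.1, 0.3, -4.3]
finger_gap: 0.195
```

```bash
python3 - <<'E'
from h import *
from plant import bot
arc(bot.get_obs(),[64,68,72,76,80])
cv2.imwrite("pics/w10.png",bot.get_image("wrist"))
E
```

```text
t 12.68 theta 60.1 r 0.0841 z 0.0953 F [ 4.1  0.3 -4.3] T [ 0.24 -0.71  0.16] gap 0.195 q [-0.86  0.45  0.73  2.06 -0.42  0.78 -1.04]
64 [ 0.    -0.006  0.001] [ 3.8 -0.3 -0. ]
68 [ 0.    -0.012  0.001] [ 7.8 -0.3 -0. ]
72 [ 0.    -0.018  0.   ] [11.8 -0.3 -0. ]
76 [ 0.    -0.023 -0.001] [15.8 -0.3 -0. ]
80 [ 0.    -0.029 -0.002] [19.8 -0.3 -0. ]
```

View pics/w10.png

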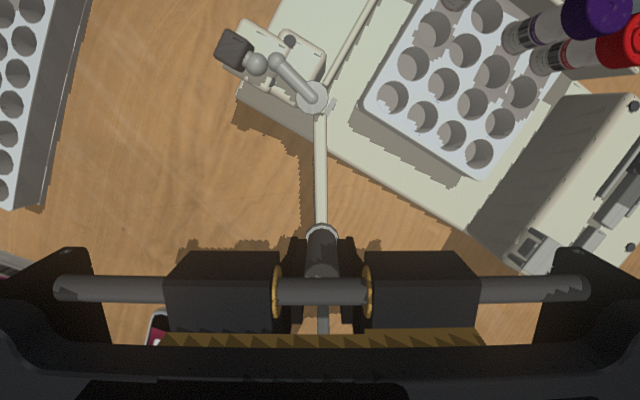

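The gate has swung with the gripper: the panel runs from the hinge (315,95) to the pull (320,245), held between the pads. Continuing.

Emit:
{"op": "step_arm", "data": {
  "increments": [
    {"slide": [0, -0.006, 0.001], "twist": [3.8, -0.2, 0], "fingers": 255},
    {"slide": [0, -0.012, 0.001], "twist": [7.8, -0.2, 0], "fingers": 255},
    {"slide": [0, -0.018, 0], "twist": [11.8, -0.2, 0], "fingers": 255},
    {"slide": [0, -0.023, -0.001], "twist": [15.8, -0.2, 0], "fingers": 255},
    {"slide": [0, -0.029, -0.002], "twist": [19.8, -0.2, 0], "fingers": 255}
  ]
}}

```text
clock: 13.15
tool_pos: [0.4984, 0.136, 0.0953]
ee_rot: [2.959, 1.567, -0.134]
ft_force: [4.7, -0.6, -6.1]
finger_gap: 0.197
```

```bash
python3 - <<'E'
from h import *
from plant import bot
arc(bot.get_obs(),[83,86,88,90,90])
E
```

```text
t 13.15 theta 80.3 r 0.0845 z 0.0953 F [ 4.7 -0.6 -6.1] T [-0.14 -0.88  0.16] gap 0.197 q [-0.98  0.48  0.82  2.07 -0.49  0.8  -1.39]
83 [ 0.    -0.004  0.001] [ 2.9 -0.2 -0. ]
86 [ 0.    -0.008  0.001] [ 5.9 -0.2 -0. ]
88 [ 0.    -0.011  0.   ] [ 7.9 -0.2 -0. ]
90 [ 0.    -0.014  0.   ] [ 9.9 -0.2 -0. ]
90 [ 0.    -0.014  0.   ] [ 9.9 -0.2 -0. ]
```

Emit:
{"op": "step_arm", "data": {
  "increments": [
    {"slide": [0, -0.004, 0.001], "twist": [2.9, 0, 0], "fingers": 255},
    {"slide": [0, -0.008, 0.001], "twist": [5.9, 0, 0], "fingers": 255},
    {"slide": [0, -0.011, 0], "twist": [7.9, 0, 0], "fingers": 255},
    {"slide": [0, -0.014, 0], "twist": [9.9, 0, 0], "fingers": 255},
    {"slide": [0, -0.014, 0], "twist": [9.9, 0, 0], "fingers": 255}
  ]
}}

```text
clock: 13.57
tool_pos: [0.498, 0.1505, 0.0952]
ee_rot: [3.045, 1.567, -0.218]
ft_force: [-0.2, 0.0, 0.4]
finger_gap: 0.201
```

Emit:
{"op": "step_arm", "data": {
  "increments": [
    {"slide": [0, 0, 0], "twist": [0, 0, 0], "fingers": 255},
    {"slide": [0, 0, 0], "twist": [0, 0, 0], "fingers": 255},
    {"slide": [0, 0, 0], "twist": [0, 0, 0], "fingers": 255}
  ]
}}

```text
clock: 13.82
tool_pos: [0.498, 0.1504, 0.0952]
ee_rot: [3.091, 1.567, -0.171]
ft_force: [0.8, 0.2, -0.9]
finger_gap: 0.2
```

```bash
python3 - <<'E'
from h import *
from plant import bot
o=bot.get_obs();arc(o,[90]);print(o["qd"].round(3))
for n in ("wrist","top","scene"): cv2.imwrite(f"pics/{n}F.png",bot.get_image(n))
a=cv2.imread("pics/topF.png")[125:290,225:450]; cv2.imwrite("pics/topFz.png",cv2.resize(a,None,fx=3.5,fy=3.5,interpolation=cv2.INTER_CUBIC))
E
```

```text
t 13.82 theta 90.2 r 0.0847 z 0.0952 F [ 0.8  0.2 -0.9] T [0.1  0.08 0.23] gap 0.200 q [-1.04  0.5   0.87  2.06 -0.52  0.81 -1.55]
90 [0. 0. 0.] [ 0.2 -0.2 -0. ]
[ 0.001  0.001  0.001 -0.    -0.001 -0.    -0.006]
```

View pics/wristF.png

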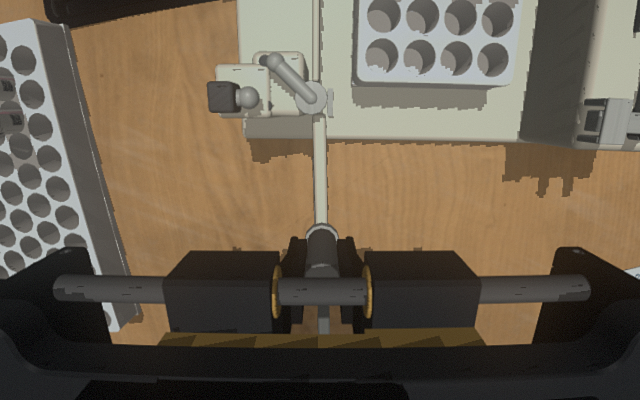

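View pics/topFz.png

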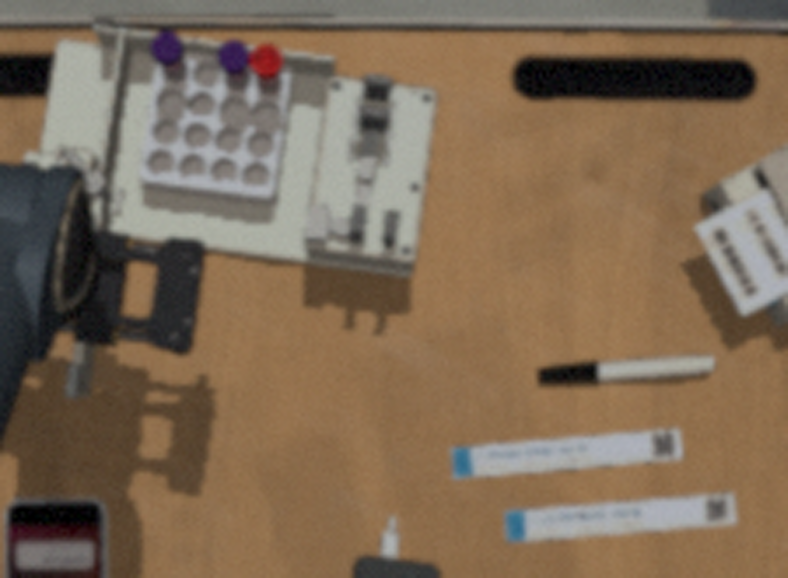

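View pics/sceneF.png

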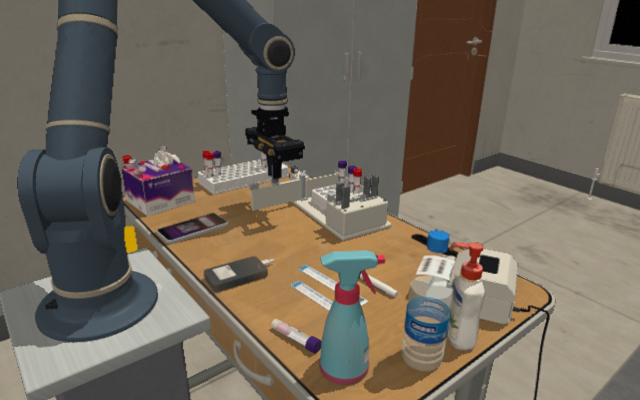

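The wrist view shows the gate (column 320) square to the carrier's front edge (row ~140), with the pull held between the pads. Both catches are still home, and the pen and swab packs haven't moved.

```bash
python3 - <<'E'
from plant import bot
print(bot.sign_off())
E
```

```text
the job is handed in; nothing more can be done
None
```

The carrier is open: I squeezed the first (guard) catch home, then the second (bolt) catch. I then swung the gate out past the detent by its pull and handed the job in still holding it there.

- **Catches:** after squeezing, the finger openings read about 31.6 mm and 31.1 mm, against 32 mm expected when home. Later pictures showed both tabs still close to their posts.
- **Gate:** the angle worked out from the tool position was 90.2°, and the wrist view showed the gate square to the carrier's front. The pull was held with 30 N.
- **Forces and time:** wrist force stayed below about 8 N in every reading I took. The job was handed in at about 14 s of the 61 s allowed.
- **Pen and swab packs:** they look untouched in the top view.
- **Disagreements:** the wrist camera's estimate of the carrier position differed from the fixed cameras' by about 2 mm, so I used the average. No check failed.

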